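# Close a split meter housing over its cell and hold it shut

### The job

Get this handheld meter ready for its screws. Lay the green cell in the cradle of the open lower half with its cream-banded positive end towards the red contact holder and let go of it; then fit the upper half over it, display end at the red-holder end, so that it slips onto the two dowel pins, and press it down against the sprung contact blocks until the seam is closed all round. Finish while still holding it pressed shut (someone else drives the screws meanwhile), and leave the other things on the bench where they are.

Things in the scene. Friction and masses are not known exactly. Their poses are not given: they have to be found in the camera images.
- lower_half: Lower half of the meter: shallow open grey tray, 54 x 138 mm, in a low aluminium nest (78 x 166 mm) fixed to the bench. Origin: centre of the nest's underside, on the bench; z up, y along its length towards the red contact holder, x across. Its flat rim (the seam) is 24 mm above the bench. The cell's cradle lies in the middle, along y; at y -39 and +39 mm are sprung contact blocks.
- seam (a point): Centre of the lower half's rim plane, 24 mm above the bench; axes as the lower half. The upper half's origin lies here when closed. Two steel dowel pins, 7 mm across with pointed noses, stand 12 mm above the rim at (x 0, y -58 mm) and (x +15, y +58 mm): the upper half fits one way round only.
- cradle (a point): Where the middle of the seated cell lies: 27 mm above the bench, axes as the lower half. Two black rails along y, 46 mm long, 11.5 mm apart, tops at 23 mm; the cell rests on their inner edges, from 20 to 34 mm above the bench, so its upper half is clear above the rim. Contact holders at y +29 mm (red) and -29 mm (black), tops at 29.5 mm, leave 55 mm for its length.
- sprung_contact_a (a joint): How far the sprung block at y -39 mm of the lower half is pushed down (m): 0 free, its top 4 mm above the rim; 0.004 when closed. Each block resists with 4 N at first and 6 N at 4 mm: the two need 12 N in all, more than the upper half's weight, which stays 4 mm open unless held down.
- sprung_contact_b (a joint): The same for the sprung contact block at y +39 mm of the lower half (the red-holder end).
- upper_half: Upper half of the meter: grey cover, 54 mm wide (x), 138 mm long (y), 26 mm high, hollow below, about 130 g, lying rim down on the bench; can be gripped across its flat 54 mm flanks (ribs at their middle). Origin: centre of its rim plane (underside); z up, y towards the display end (keys at the other). Dowel holes, 9 mm across, 22 deep, in the underside at (x 0, y -58 mm) and (x +15, y +58 mm).
- display_end (a point): Middle of the upper half's end face at the display (y +69 mm, 13 mm above its rim plane).
- cell: Round green battery cell, 14 mm across, 50 mm long, 24 g, lying on the bench. Origin: on its lowest line at mid-length as it lay at the start (it may roll about its length); y is its long axis, the cream-banded positive end at -y. An oscilloscope 0.3 m tall stands on the bench to its right, from 0.12 m away.
- cell_mid (a point): Middle of the cell, on its axis.
- cell_plus (a point): Middle of the cell's positive (cream-banded) end face, 25 mm from the middle of the cell.
- screwdriver: Bystander: blue and black screwdriver, 24 x 176 x 24 mm. Origin: centre of its underside.
- interface_bar: Bystander: white interface bar, 26 x 113 x 18 mm. Origin: centre of its underside.
- coax_adapter: Bystander: grey metal coaxial adapter standing upright, 15 x 15 x 30 mm. Origin: centre of its underside.
- fuse_box: Bystander: flat white box of fuses, 40 x 62 x 16 mm. Origin: centre of its underside.
- marker: Bystander: white felt marker with a red cap, 14 x 132 x 14 mm. Origin: centre of its underside.

How it is judged (in metres and radians):
On the way, in this order (a step that is already met when the one before it is completed fails the run):
1. the cell lies in the cradle, positive end at the red holder, and is let go (x of cell_mid in the frame of cradle between -0.003 and 0.003 m and y of cell_mid in the frame of cradle between -0.004 and 0.004 m and z of cell_mid in the frame of cradle between -0.003 and 0.003 m and angle between the y axis of cell and the y axis of lower_half, either way round below 0.12 rad and y of cell_plus in the frame of cradle above 0.015 m and contact force between cell and the arm below 0.05 N and contact force between cell and the fingers below 0.05 N), for 0.3 s.
2. the upper half is on both dowel pins, over the cell (x of upper_half in the frame of seam between -0.003 and 0.003 m and y of upper_half in the frame of seam between -0.003 and 0.003 m and y of display_end in the frame of seam above 0.05 m and angle between the y axis of upper_half and the y axis of lower_half, either way round below 0.05 rad and z of upper_half in the frame of seam below 0.0075 m), for 0.1 s.
At the end, for the whole second after the job is handed in: Upper half held (over 3 N) on the lower half within 3 mm and 0.05 rad, display end at the red holder, seam open under 1.3 mm, level within 0.02 rad, both sprung blocks down over 2.7 mm; cell inside, within 3 mm (4 mm lengthwise) and 0.12 rad of its seat, positive end at the red holder (x of upper_half in the frame of seam between -0.003 and 0.003 m and y of upper_half in the frame of seam between -0.003 and 0.003 m and y of display_end in the frame of seam above 0.05 m and angle between the y axis of upper_half and the y axis of lower_half, either way round below 0.05 rad and z of upper_half in the frame of seam between -0.002 and 0.0013 m and angle between upper_half's own z axis and vertical below 0.02 rad and value of joint each of sprung_contact_a, sprung_contact_b above 0.0027 m and x of cell_mid in the frame of cradle between -0.003 and 0.003 m and y of cell_mid in the frame of cradle between -0.004 and 0.004 m and z of cell_mid in the frame of cradle between -0.003 and 0.003 m and angle between the y axis of cell and the y axis of lower_half, either way round below 0.12 rad and y of cell_plus in the frame of cradle above 0.015 m and (contact force between upper_half and the fingers above 3 N or contact force between upper_half and the arm above 3 N)); the arm keeps its last pose, push and grip.
It fails at once if a bystander (screwdriver, interface bar, coaxial adapter, fuse box, marker) is pushed more than 2 cm or the adapter knocked over (distance of any of screwdriver, interface_bar, coax_adapter, fuse_box, marker from where it was at the start of the episode above 0.02 m or angle between coax_adapter's own z axis and vertical above 0.6 rad).
It also fails if it takes over 64 s, if anything falls off the work surface, if the arm or the gripper's body presses on something with over 40 N, if the wrist force passes 120 N, or if a joint passes its speed limit or range.

### The arm

A 6-joint arm with a two-finger parallel gripper is mounted at the origin on a cart in front of the work surface, level with it; the furniture and walls round the work are solid. World frame = base frame: x ahead of the robot, y to its left, z up, the work surface at z = 0. Lengths are in mm, angles in rad, forces in N, time in s.
With the tool pointing down it reaches from about 350 to 875 mm from the base axis. Payload 4.2 kg.
Tool frame: the origin (TCP) lies between the finger pads; the fingertips stand 14 mm ahead of it and the grasp point (between the pads) lies 5 mm behind it; z points along the fingers, y is the line along which they close (so a half turn about z gives the same grasp; the last joint's range is limited). The gripper opens to 85 mm and grips with 20 to 120 N. Pads are 22 mm wide; open, the fingers measure 114 mm over their backs; the gripper's body (76 mm by 85 mm) begins 54 mm behind the grasp point. The pads swing forward as they close: fully open they stand 13 mm farther back than shut.
Start: joints at [-1.082, 0.385, 0.008, 0, -1.194, -0.259], TCP at [142.382, -608.545, 245.312] pointing down, gripper open.
Joint ranges: [-3.14, 3.14], [-1.21, 2.06], [-1.07, 1.41], [-3.16, 2.05], [-2.99, -0.16], [-3.1, 3.1]. Speed limits (rad/s): [2.79, 2.79, 3.14, 3.14, 3.14, 3.14].

### API

Orientations are given as a unit quaternion [x, y, z, w].
In Python, from bench import * gives the robot as it stands.
- The arm moves only by the tool carry_out, never from a script. Its argument "motion" is a list of rows, each a list of 7 numbers: the turn, a rotation vector about the tool's x, y, z in rad, then the shift along the tool's x, y, z in mm, then the opening, from -1 (shut) to 1 (fully open), so that 0 is half open. A call has 1 to 5 rows; each row is the pose to reach, as a shift and turn from the pose commanded when the call began, along the tool's axes at that moment; what a row does not reach only later rows make up. A row lasts 1/8 s, in which the tool goes at most 62.5 mm and 10.7 degrees, less where a joint would pass 70% of its speed; a pose out of reach is approached as far as the arm can. A call with a gripper value outside its range is refused whole. The fingers move at their own pace and stop on an object; the grip force is fixed at half the most. Time passes only in rows, so rows that repeat a pose let the fingers close. It gives the time, the measured TCP pose, the force, the opening and the grip force at its end, in the units of the state.
- read_state(): the state, without advancing time (a new reading comes with each control period).
- get_image(name): name is "side" or "top"; returns a dict with "color" (384x512x3 uint8, blue, green, red), "mtx" (3x3 intrinsics, pixels), "position" and "orientation" of the camera in the world. Camera axes: x right, y down, z forward; pixel columns grow to the right and rows downward; lengths in mm; the calibration is good to about 2 mm. A picture is of the moment at which its call begins. There is no depth.
- job_done(): hands the job in; it is judged then, once.
The state is a dict: "clock": time; "joints": joint angles; "joint_vel": joint speeds; "joint_efforts": joint torques, N m; "position": TCP position; "ee_rot": TCP orientation; "contact_force": force on the tool from outside, world axes, zero at the start; "wrist_torque": the same for the moment, N m; "gripper_width": finger opening in mm; "grasp_force": force on a finger pad.
Only numpy, scipy, OpenCV 4.12 (cv2) and the standard library are available. Lean on these libraries where they do the work, as an engineer would, in place of code of your own. Each camera call takes 0.05 s, during which the arm holds its last target. There are 200 camera calls.

## Working session

There is one attempt and no reset: what is moved stays moved. The work goes in short steps, Python scripts to look and compute and a tool call to move; the robot and the scene stay as the last step left them, time stands still between calls to the robot, and variables do not carry over. Pictures are saved under pics/ and viewed, at most 10 in all, crops included, and the job is handed in when it is done.

Besides the shell and the picture viewer there is one more tool, called after "Emit:" as name(argument=value, ...), one argument or row to a line, values as JSON. carry_out: Moves the arm, as the interface text tells. Its arguments: {"type":"object","properties":{"motion":{"type":"array"}},"required":["motion"]}

```bash
mkdir -p pics
cat > h.py <<'E'
from bench import *
import numpy as np, cv2
from scipy.spatial.transform import Rotation as R
def snap(cam,fn=None):
    d=get_image(cam)
    if fn: cv2.imwrite('pics/'+fn,d['color'])
    return d
def ray(d,u,v):
    K=np.array(d['mtx']); r=np.linalg.inv(K)@[u,v,1]
    return R.from_quat(d['orientation']).apply(r), np.array(d['position'])
def onz(d,u,v,z):
    r,p=ray(d,u,v); return p+r*(z-p[2])/r[2]
def proj(d,P):
    K=np.array(d['mtx']); c=R.from_quat(d['orientation']).inv().apply(np.array(P)-d['position']); q=K@c; return q[:2]/q[2]
E
python3 - <<'E'
from h import *
for c in('top','side'):
    d=snap(c,c+'0.png'); print(c,d['mtx'],d['position'],d['orientation'])
s=read_state(); print(s)
E
```

```text
top [[455.50395154   0.         256.65222275]
 [  0.         455.50395154 186.72359867]
 [  0.           0.           1.        ]] [ 107.81715901 -123.83026384 1943.34269779] [ 0.82567199 -0.55122861  0.06458869 -0.10119824]
side [[461.29442243   0.         251.68532079]
 [  0.         461.29442243 191.92702273]
 [  0.           0.           1.        ]] [  241.77381341 -1324.8333372   1022.51506497] [ 0.88069362 -0.09014924  0.04851348 -0.46249141]
{'clock': 0.1, 'joints': array([-1.08242308e+00,  3.85527432e-01,  6.78723160e-03, -4.37625990e-04,
       -1.19395871e+00, -2.58590546e-01]), 'joint_vel': array([-0.00013744, -0.00227065,  0.00335643,  0.00153528,  0.00118116,
       -0.00086709]), 'joint_efforts': array([-1.09625209e-03, -3.93319237e+01,  1.88928688e+01,  4.19797182e+00,
       -2.62473186e-03,  1.01054439e-05]), 'position': array([ 142.26646658, -608.11125003,  244.31137296]), 'ee_rot': array([-1.14558519e-01,  9.93416025e-01,  9.59916537e-04, -1.57724969e-04]), 'contact_force': array([-0.61290282,  0.13845499,  0.44060151]), 'wrist_torque': array([-0.00933986,  0.00047234,  0.030552  ]), 'grasp_force': 0.0, 'gripper_width': 85.47453717784082}
```

View pics/top0.png

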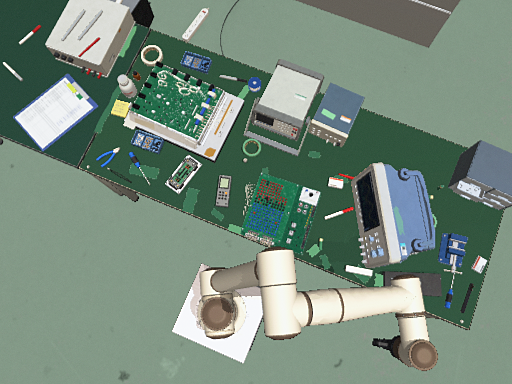

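View pics/side0.png

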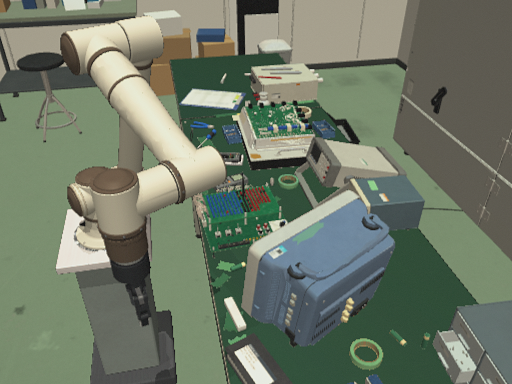

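The top view shows the nest with the lower half at about (184,172), the upper half at (224,190), and the oscilloscope at (395,215). Candidates for the cell are near (322,243), so I'll enlarge.

Run:
```python
import cv2,numpy as np
a=cv2.imread('pics/top0.png')
c1=cv2.resize(a[145:215,160:250],None,fx=8,fy=8,interpolation=cv2.INTER_CUBIC)[:, :720]
c2=cv2.resize(a[170:285,285:385],None,fx=5,fy=5,interpolation=cv2.INTER_CUBIC)
c1=cv2.resize(a[145:220,160:240],(400,375),interpolation=cv2.INTER_CUBIC)
c2=cv2.resize(a[170:285,300:380],(400,575),interpolation=cv2.INTER_CUBIC)
o=np.zeros((575,800,3),np.uint8); o[:375,:400]=c1;o[:,400:]=c2
cv2.imwrite('pics/crop0.png',o)
```

```text
(no output)
```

View pics/crop0.png

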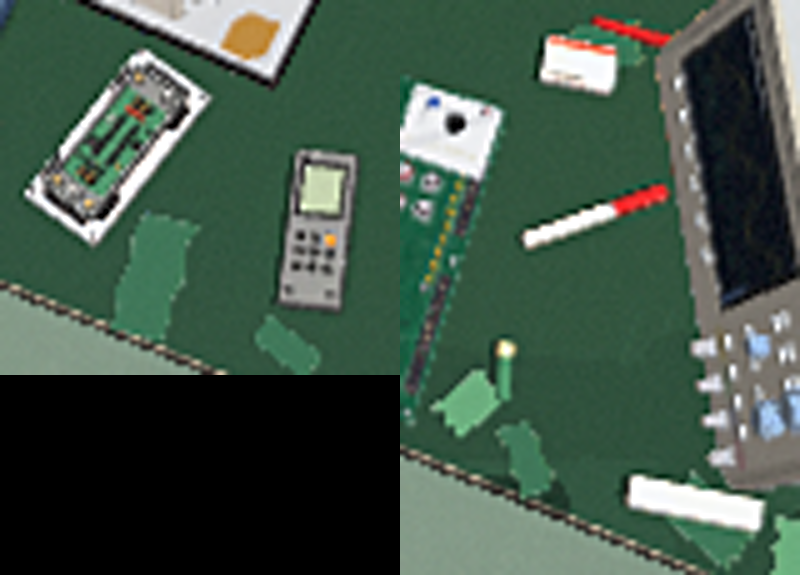

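Zoomed: lower half centred near px (184,172), with the red holder at its upper-right end (187,168). The upper half is at (224,190), display end up. The cell runs from its cream end (321,239) to its other end (320.6,250). The marker, fuse box and bar are beside it. Measuring now.

```bash
cat >> h.py <<'E'
def blob(d,mask,seed,up=4):
    n,l,st,c=cv2.connectedComponentsWithStats(mask.astype(np.uint8))
    k=min([i for i in range(1,n) if st[i,4]>3],key=lambda i:np.hypot(*(c[i]-seed)))
    ys,xs=np.nonzero(l==k); return np.c_[xs,ys].astype(np.float32)
def recton(d,pts,z):
    P=np.array([onz(d,u,v,z)[:2] for u,v in pts],np.float32)
    return cv2.minAreaRect(P)
def line(P):
    m=P.mean(0); u,s,v=np.linalg.svd(P-m); return m,v[0],np.ptp((P-m)@v[0])
E
python3 - <<'E'
from h import *
d=snap('top'); a=d['color'].astype(int); B,G,Rr=a[...,0],a[...,1],a[...,2]
win=lambda x0,x1,y0,y1:np.pad(np.ones((y1-y0,x1-x0),bool),((y0,384-y1),(x0,512-x1)))
ng=(Rr>G-12)&(G>60)
m=ng&win(162,205,150,196); p=blob(d,m,(184,173)); 
p=cv2.convexHull(p)[:,0]
for z in(10,):print('nest',recton(d,p,z))
m=ng&win(210,236,172,210); p=blob(d,m,(224,190)); h=cv2.convexHull(p)[:,0]
for z in(13,):print('upper',len(p),recton(d,h,z))
m=win(312,330,236,254); 
print(a[236:254,314:328].tolist().__str__()[:0])
for y in range(236,254): print(y,' '.join('%3d/%3d/%3d'%tuple(a[y,x]) for x in range(316,326)))
print('red', onz(d,187.4,168,27), 'cell',onz(d,321,239,7),onz(d,320.6,249.6,7))
E
```

```text
nest ((472.69915771484375, 389.27581787109375), (81.38915252685547, 167.70094299316406), 76.5841293334961)
upper 329 ((470.07000732421875, 194.49752807617188), (141.79714965820312, 56.17888259887695), 16.819608688354492)

236  64/ 87/ 52  64/ 86/ 52  62/ 86/ 51  65/ 87/ 50  59/ 81/ 47  63/ 82/ 47  62/ 87/ 52  61/ 83/ 48  65/ 84/ 52  63/ 86/ 51
237  62/ 85/ 51  62/ 84/ 47  66/ 87/ 50  59/ 80/ 42  53/ 72/ 32  53/ 71/ 32  56/ 76/ 38  59/ 79/ 43  61/ 84/ 50  62/ 86/ 49
238  62/ 86/ 51  62/ 85/ 50  42/ 58/ 28  56/ 77/ 76 142/205/214 142/196/173  86/122/102  61/ 82/ 48  62/ 82/ 47  65/ 89/ 53
239  60/ 84/ 47  67/ 88/ 52  34/ 49/ 20  73/103/124 194/255/255 234/255/255 148/206/223  68/ 96/ 82  59/ 82/ 44  62/ 87/ 51
240  61/ 83/ 49  62/ 84/ 49  31/ 42/ 16  90/126/153 183/255/255 247/255/255 145/198/207  66/ 91/ 70  59/ 79/ 43  63/ 83/ 49
241  60/ 80/ 46  61/ 82/ 48  33/ 42/ 20  58/ 81/ 74 118/166/126 150/206/165  88/119/ 95  54/ 73/ 41  61/ 79/ 47  61/ 82/ 47
242  56/ 78/ 44  61/ 80/ 47  34/ 44/ 23  57/ 80/ 35  98/140/ 66 116/160/ 78  62/ 88/ 41  54/ 72/ 40  60/ 81/ 48  60/ 80/ 47
243  53/ 7
[... 791 characters left out ...]
40/ 73 114/161/ 85  68/ 94/ 54  59/ 77/ 47  60/ 79/ 46  63/ 82/ 49
250 125/175/106 127/176/106 130/182/111 127/177/109  75/103/ 59  65/ 88/ 50  59/ 79/ 47  60/ 82/ 48  61/ 81/ 47  62/ 81/ 49
251 128/176/108 130/180/111 138/189/116  90/124/ 75  59/ 78/ 48  59/ 74/ 46  59/ 79/ 46  62/ 83/ 51  59/ 80/ 48  60/ 80/ 47
252 129/179/108 139/183/122  86/119/ 70  59/ 77/ 46  55/ 75/ 44  60/ 80/ 49  60/ 81/ 47  58/ 79/ 46  57/ 78/ 46  62/ 81/ 48
253 138/185/122  88/118/ 75  61/ 79/ 48  58/ 76/ 45  58/ 78/ 43  61/ 82/ 49  58/ 78/ 45  60/ 80/ 47  59/ 79/ 46  59/ 77/ 46
red [500.27061909 378.02033525  27.        ] cell [ 436.27784908 -273.43725404    7.        ] [ 393.57997044 -287.72416142    7.        ]
```

Lower half: centre about (473,389), +y at world −13.4° (sizes 81x168 against 78x166). Upper half: centre about (470,194), +y at +16.8° (142x56 against 138x54). Cell: ends 45–50 mm apart, plus end at about +18.5°. The sizes check, so I'll work out the first move.

```bash
cat >> h.py <<'E'
def to(x,y,z,yaw,s=None):
    """row for TCP target, tool-y at world yaw deg, tool straight down"""
    s=s or read_state(); r=R.from_quat(s['ee_rot']); a=np.radians(yaw)
    ty=np.array([np.cos(a),np.sin(a),0]); tz=np.array([0,0,-1.]); tx=np.cross(ty,tz)
    t=(r.inv()*R.from_matrix(np.c_[tx,ty,tz])).as_rotvec()
    sh=r.inv().apply(np.array([x,y,z])-s['position'])
    print('turn',t.round(4),'shift',sh.round(1),'| at',np.round(s['position'],1),'yaw',np.degrees(np.arctan2(*r.apply([0,1,0])[1::-1])).round(2),'w',round(s['gripper_width'],1),'gf',round(s['grasp_force'],1),'t',round(s['clock'],2),'F',np.round(s['contact_force'],1))
E
python3 - <<'E'
from h import *
d=snap('top'); p=onz(d,320.75,237.9,7);q=onz(d,320.35,249.7,7); print(p,q,(p+q)/2,np.linalg.norm(p-q),np.degrees(np.arctan2(*(p-q)[1::-1])))
print('scope',onz(d,365,262,0))
m=(p+q)/2; y=108.5
to(142.3,-608,450,103.2)
to(m[0],m[1],450,y); to(m[0],m[1],120,y)
E
```

```text
[ 440.2605068 -270.8002709    7.       ] [ 392.78019667 -286.89678676    7.        ] [ 416.52035174 -278.84852883    7.        ] 50.134595569583 18.727406469812042
scope [ 417.61162291 -479.5037093     0.        ]
turn [ 0.0014 -0.0001 -0.0007] shift [  -0.     0.5 -205.4] | at [ 142.3 -608.3  244.6] yaw 103.16 w 85.1 gf 0.0 t 0.2 F [ 0.4 -0.3 -0.9]
turn [ 0.0014 -0.0001 -0.0932] shift [-342.   258.6 -205.1] | at [ 142.3 -608.3  244.6] yaw 103.16 w 85.1 gf 0.0 t 0.2 F [ 0.4 -0.3 -0.9]
turn [ 0.0014 -0.0001 -0.0932] shift [-342.1  258.1  124.9] | at [ 142.3 -608.3  244.6] yaw 103.16 w 85.1 gf 0.0 t 0.2 F [ 0.4 -0.3 -0.9]
```

Emit:
carry_out(
  motion=[
    [0, 0, 0, 0, 0, -60, 1],
    [0, 0, 0, 0, 0, -120, 1],
    [0, 0, 0, 0, 0, -180, 1],
    [0, 0, 0, 0, 0, -205, 1],
  ],
)

```text
clock: 0.7
position: [142.2, -608.9, 455.0]
ee_rot: [-0.115, 0.993, -0.003, 0.001]
contact_force: [-0.1, 0.4, -1.3]
gripper_width: 85.7
grasp_force: 0.0
```

Emit:
carry_out(
  motion=[
    [0, 0, 0, -40, 30, 0, 1],
    [0, 0, 0, -85, 64, 0, 1],
    [0, 0, -0.03, -130, 98, 0, 1],
    [0, 0, -0.06, -175, 132, 0, 1],
    [0, 0, -0.09, -220, 166, 0, 1],
  ],
)

```text
clock: 1.32
position: [319.6, -395.2, 450.2]
ee_rot: [-0.16, 0.987, 0.0, 0.0]
contact_force: [0.0, -1.0, 0.0]
gripper_width: 85.4
grasp_force: 0.0
```

Emit:
carry_out(
  motion=[
    [0, 0, 0, -45, 34, 0, 0.2],
    [0, 0, 0, -90, 67, 0, 0],
    [0, 0, 0, -108, 121, 0, 0],
    [0, 0, 0, -108, 121, 0, 0],
    [0, 0, 0, -108, 121, 0, 0],
  ],
)

```text
clock: 1.95
position: [383.3, -247.8, 450.4]
ee_rot: [-0.16, 0.987, -0.0, 0.0]
contact_force: [-0.1, 0.1, -0.8]
gripper_width: 42.5
grasp_force: 0.0
```

Run:
```python
from h import *
to(416.5,-278.8,80,108.7)
```

```text
turn [-0.0002  0.0002 -0.0058] shift [-21.7 -39.8 370.4] | at [ 383.3 -247.8  450.4] yaw 108.37 w 42.5 gf 0.0 t 1.95 F [-0.1  0.1 -0.8]
```

Emit:
carry_out(
  motion=[
    [0, 0, -0.006, -22, -40, 60, 0],
    [0, 0, -0.006, -22, -40, 120, 0],
    [0, 0, -0.006, -22, -40, 180, 0],
    [0, 0, -0.006, -22, -40, 240, 0],
    [0, 0, -0.006, -22, -40, 300, 0],
  ],
)

```text
clock: 2.58
position: [416.1, -280.6, 148.9]
ee_rot: [-0.161, 0.987, -0.0, 0.0]
contact_force: [1.5, -0.3, -0.8]
gripper_width: 42.7
grasp_force: 0.0
```

Emit:
carry_out(
  motion=[
    [0, 0, 0, 0, 0, 50, 0],
    [0, 0, 0, 0, 0, 70, 0],
    [0, 0, 0, 0, 0, 70, 0],
  ],
)

```text
clock: 2.95
position: [415.1, -280.0, 78.9]
ee_rot: [-0.161, 0.987, 0.001, -0.002]
contact_force: [-0.5, -0.3, 1.6]
gripper_width: 42.8
grasp_force: 0.0
```

Run:
```python
from h import *
to(416.5,-278.8,17.5,108.7)
t=snap('top');s=snap('side')
c1=cv2.resize(t['color'][205:280,280:380],(400,300),interpolation=cv2.INTER_CUBIC)
p=read_state()['position']
u,v=proj(s,p).astype(int);print(proj(t,p),u,v)
y0=max(v-60,0);x0=max(u-50,0)
c2=cv2.resize(s['color'][y0:y0+110,x0:x0+100],(400,440),interpolation=cv2.INTER_CUBIC)
print(x0,y0)
o=np.zeros((440,800,3),np.uint8);o[:300,:400]=c1;o[:,400:]=c2;cv2.imwrite('pics/c1.png',o)
```

```text
turn [ 0.0029 -0.0043 -0.0031] shift [-1.9  0.5 61.4] | at [ 415.1 -280.    78.9] yaw 108.52 w 42.8 gf 0.0 t 2.95 F [-0.5 -0.3  1.6]
[323.29635559 241.65651316] 237 249
187 189
```

View pics/c1.png

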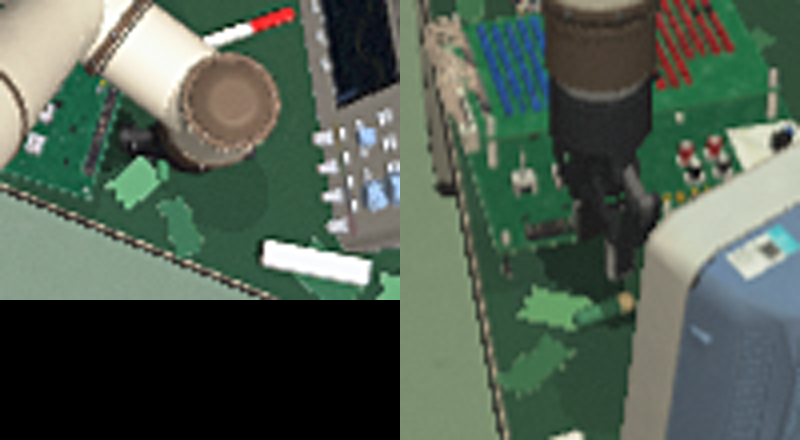

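The side view shows the cell under the open fingers, from (231,268.5) to its cream end (245,264). The top view is blocked by the wrist. Next is a cross-check of the cell's position from the side camera.

Run:
```python
from h import *
s=snap('side')
hsv=cv2.cvtColor(s['color'],cv2.COLOR_BGR2HSV).astype(int)[258:274,226:250]
p=onz(s,230.8,268.5,7);q=onz(s,245,264,7);print(p,q,(p+q)/2,np.linalg.norm(p-q))
print(proj(s,[440.3,-270.8,7]),proj(s,[392.8,-286.9,7]))
a=s['color']
for y in range(260,272): print(y,' '.join('%3d/%3d/%3d'%tuple(a[y,x]) for x in range(229,248)))
```

```text
[ 394.04619335 -282.5719346     7.        ] [ 441.4002866  -271.68557312    7.        ] [ 417.72323998 -277.12875386    7.        ] 48.58933024576979
[244.60487338 263.8579124 ] [230.63769207 269.51417409]
260  38/ 51/ 33  38/ 49/ 34  37/ 47/ 31  35/ 46/ 28  36/ 47/ 30  35/ 47/ 32  37/ 47/ 32  40/ 50/ 35  36/ 47/ 30  34/ 44/ 30  31/ 40/ 25  32/ 42/ 30  35/ 45/ 31  29/ 38/ 24  39/ 53/ 34  51/ 70/ 45  49/ 67/ 43  45/ 65/ 38 100/113/116
261  52/ 69/ 43  41/ 51/ 33  34/ 44/ 30  35/ 45/ 31  36/ 46/ 31  35/ 44/ 29  39/ 49/ 33  36/ 46/ 28  37/ 47/ 32  32/ 42/ 28  32/ 41/ 27  33/ 44/ 28  34/ 45/ 28  34/ 42/ 26  39/ 56/ 51  46/ 65/ 42  50/ 67/ 42  45/ 65/ 37 103/115/119
262  62/ 87/ 55  47/ 60/ 39  48/ 60/ 40  46/ 60/ 37  37/ 45/ 31  34/ 44/ 30  35/ 47/ 30  36/ 47/ 31  33/ 46/ 27  36/ 46/ 32  35/ 43/ 30  35/ 44/ 28  48/ 66/ 62  70/101/114  82/117/133  70/ 96/ 95  52/ 71/ 51  44/ 63/ 35 107/120/124
263  92/141/ 92  88/135/ 86  89/138/ 87  91/139/ 88  89/133/ 89  49/ 69/ 47  32/ 41/ 27  34/ 44/ 28  37/ 46/ 31  38/ 50/ 32  47/ 63/ 38  49/ 67/ 36  67/ 97/ 91  95/138/156 101/144/167  96/136/154  6
[... 1189 characters left out ...]
/132
269 108/168/107  58/ 86/ 55  65/ 88/ 51  84/118/ 67  81/114/ 65  72/101/ 58  60/ 85/ 50  47/ 68/ 39  52/ 69/ 43  51/ 67/ 45  35/ 48/ 32  36/ 46/ 31  35/ 45/ 30  36/ 44/ 29  37/ 47/ 33  38/ 46/ 32  45/ 59/ 36 102/115/117 113/126/131
270 111/166/111  94/138/ 96  64/ 92/ 58  60/ 84/ 49  52/ 75/ 44  54/ 73/ 45  49/ 65/ 41  43/ 58/ 37  53/ 70/ 43  55/ 74/ 45  49/ 66/ 42  40/ 49/ 31  34/ 43/ 27  46/ 62/ 38  50/ 65/ 42  46/ 63/ 38  46/ 64/ 37 104/118/122 112/127/131
271  84/121/ 83  85/124/ 84  60/ 84/ 54  48/ 62/ 40  49/ 63/ 41  52/ 69/ 44  55/ 74/ 47  56/ 74/ 48  55/ 73/ 45  56/ 73/ 47  58/ 76/ 50  50/ 66/ 43  49/ 65/ 42  55/ 73/ 46  57/ 76/ 49  56/ 75/ 47  49/ 66/ 37 108/121/126 114/128/133
```

Both cameras agree within 2 mm: cell at about (417,−278). Descending and gripping.

Emit:
carry_out(
  motion=[
    [0, 0.004, -0.003, -2, 1, 40, -0.3],
    [0, 0.004, -0.003, -2, 1, 61, -0.3],
    [0, 0.004, -0.003, -2, 1, 61, -0.3],
  ],
)

```text
clock: 3.48
position: [418.2, -277.6, 19.9]
ee_rot: [-0.164, 0.987, -0.0, -0.002]
contact_force: [-0.8, -0.3, -0.5]
gripper_width: 30.1
grasp_force: 0.0
```

Emit:
carry_out(
  motion=[
    [0, 0, 0, 0, 0, 0, -1],
    [0, 0, 0, 0, 0, 0, -1],
    [0, 0, 0, 0, 0, 0, -1],
    [0, 0, 0, 0, 0, 0, -1],
  ],
)

```text
clock: 3.98
position: [419.5, -277.9, 21.7]
ee_rot: [-0.164, 0.986, -0.001, -0.001]
contact_force: [-0.9, 0.4, 7.6]
gripper_width: 10.6
grasp_force: 58.9
```

Emit:
carry_out(
  motion=[
    [0, 0, 0, 0, 0, -60, -1],
    [0, 0, 0, 0, 0, -120, -1],
    [0, 0, 0, 0, 0, -180, -1],
    [0, 0, 0, 0, 0, -240, -1],
    [0, 0, 0, 0, 0, -240, -1],
  ],
)

```text
clock: 4.6
position: [421.6, -278.1, 266.2]
ee_rot: [-0.164, 0.986, -0.004, 0.004]
contact_force: [-0.4, -0.7, -1.0]
gripper_width: 10.7
grasp_force: 59.0
```

Run:
```python
from h import *
to(473,389,150,76.6); to(470,194,260,95)
```

```text
turn [-0.0065  0.0089  0.5632] shift [-263.7  615.6  112.7] | at [ 421.6 -278.1  266.2] yaw 108.87 w 10.7 gf 59.0 t 4.6 F [-0.4 -0.7 -1. ]
turn [-0.0077  0.0076  0.2421] shift [-198.5  431.1    3.8] | at [ 421.6 -278.1  266.2] yaw 108.87 w 10.7 gf 59.0 t 4.6 F [-0.4 -0.7 -1. ]
```

Pad width is 10.6 mm on a 14 mm cell, so the tips may be gripping above its axis. Checking by eye.

Run:
```python
from h import *
s=snap('side');t=snap('top')
p=read_state()['position']
u,v=proj(s,p).astype(int);print(proj(t,p),u,v)
y0=v-45;x0=u-35
c2=cv2.resize(s['color'][y0:y0+70,x0:x0+70],(560,560),interpolation=cv2.INTER_CUBIC)
print(x0,y0)
cv2.imwrite('pics/c2.png',c2)
```

```text
[329.23812552 234.98805589] 237 200
202 155
```

View pics/c2.png

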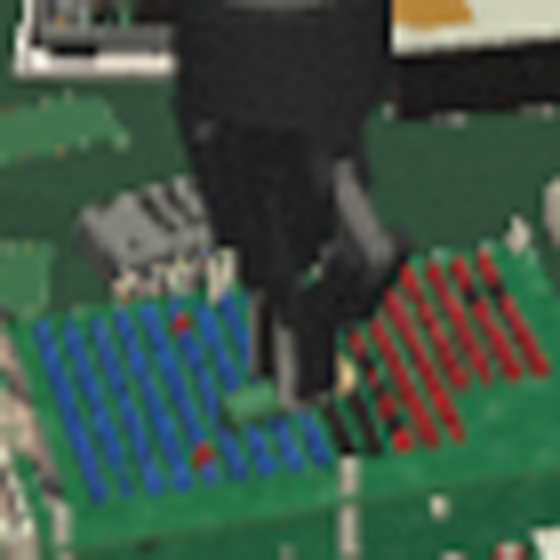

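The cell is held at the tips: green end at crop (250,400), cream end at (345,372), roughly level. Carrying it over to the cradle.

Emit:
carry_out(
  motion=[
    [0, 0, 0.1, -22, 52, 0, -1],
    [0, 0, 0.2, -45, 105, 0, -1],
    [0, 0, 0.3, -68, 158, 0, -1],
    [0, 0, 0.4, -90, 211, 0, -1],
    [0, 0, 0.5, -113, 264, 0, -1],
  ],
)

```text
clock: 5.32
position: [439.7, 10.8, 257.8]
ee_rot: [0.087, 0.996, -0.001, -0.003]
contact_force: [1.1, -0.7, -1.3]
gripper_width: 10.4
grasp_force: 59.0
```

Run:
```python
from h import *
to(473,389,150,76.6)
```

```text
turn [-0.0036 -0.0066  0.0592] shift [ 32.2 378.6 106.7] | at [439.7  10.8 257.8] yaw 79.99 w 10.4 gf 59.0 t 5.33 F [ 1.1 -0.7 -1.3]
```

Emit:
carry_out(
  motion=[
    [0, 0, 0.02, 5, 60, 0, -1],
    [0, 0, 0.05, 10, 120, 0, -1],
    [0, 0, 0.06, 15, 180, 0, -1],
    [0, 0, 0.06, 20, 240, 0, -1],
    [0, 0, 0.06, 25, 300, 0, -1],
  ],
)

```text
clock: 5.95
position: [466.4, 310.5, 256.8]
ee_rot: [0.115, 0.993, -0.002, -0.003]
contact_force: [1.3, 0.8, 0.7]
gripper_width: 10.3
grasp_force: 58.9
```

Emit:
carry_out(
  motion=[
    [0, 0, 0, 5, 60, 40, -1],
    [0, 0, 0, 5, 75, 80, -1],
    [0, 0, 0, 5, 75, 107, -1],
    [0, 0, 0, 5, 75, 107, -1],
    [0, 0, 0, 5, 75, 107, -1],
  ],
)

```text
clock: 6.58
position: [479.6, 383.0, 152.3]
ee_rot: [0.115, 0.993, -0.001, -0.002]
contact_force: [-0.2, 0.4, 0.5]
gripper_width: 10.5
grasp_force: 58.9
```

Run:
```python
from h import *
to(473,389,70,76.6)
s=snap('side');t=snap('top')
p=read_state()['position']
print(proj(t,p),proj(s,p))
o=np.zeros((560,800,3),np.uint8)
for i,d in enumerate((t,s)):
    u,v=proj(d,p).astype(int); y0=max(v-35,0);x0=max(u-25,0); print(x0,y0)
    o[:,400*i:400*i+400]=cv2.resize(d['color'][y0:y0+70,x0:x0+50],(400,560),interpolation=cv2.INTER_CUBIC)
cv2.imwrite('pics/c3.png',o)
```

```text
turn [-0.0021 -0.0028  0.0028] shift [ 7.6  4.5 82.3] | at [479.6 383.  152.3] yaw 76.76 w 10.5 gf 58.9 t 6.58 F [-0.2  0.4  0.5]
[179.44376023 163.3549178 ] [223.53606189 128.83541177]
154 128
198 93
```

View pics/c3.png

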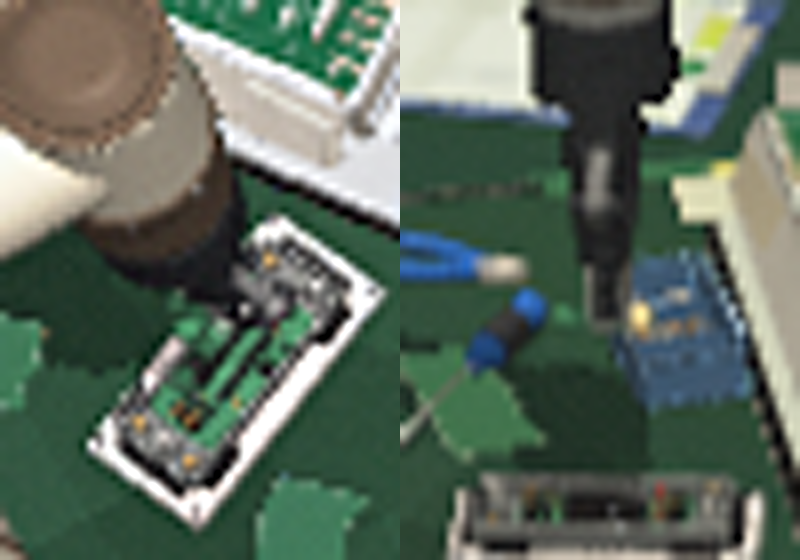

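Top: the cell's green end is visible at crop (180,320), with the nest clear below it. Side: cell from crop (562,315) green to (640,318) cream, and the nest at the bottom. Computing positions in both views now.

Run:
```python
from h import *
s=snap('side');t=snap('top')
p=read_state()['position']; ax=R.from_quat(read_state()['ee_rot']).apply([1,0,0])*-1; print('cell axis dir',ax)
for c in(8,12):
  for d in(s,t): print(c,[proj(d,p+np.array([0,0,-c])+k*25*ax).round(1) for k in(1,0,-1)])
a=s['color']
print('side'); 
for y in range(126,138): print(y,' '.join('%3d/%3d/%3d'%tuple(a[y,x]) for x in range(214,232)))
# lower half features predicted
L=np.array([472.7,389.3,0]);th=np.radians(-13.4);Y=np.array([np.cos(th),np.sin(th),0]);X=np.array([-Y[1]*-1,-np.cos(th),0]); X=np.array([np.sin(-th)*-1,-np.cos(th)*1,0]); X=np.cross(Y,[0,0,1])
F=lambda x,y,z:L+x*X+y*Y+[0,0,z]
for n,d in(('side',s),('top',t)):
  print(n,'nestTop corners',[proj(d,F(x,y,10)).round(1).tolist() for x in(-39,39) for y in(-83,83)],'rim corners',[proj(d,F(x,y,24)).round(1).tolist() for x in(-27,27) for y in(-69,69)],'red',proj(d,F(0,29,29.5)).round(1),'pins',proj(d,F(0,-58,30)).round(1),proj(d,F(15,58,30)).round(1))
c=s['color'][140:185,195:300]; cv2.imwrite('pics/c4.png',np.vstack([cv2.resize(c,(735,315),interpolation=cv2.INTER_CUBIC),cv2.resize(t['color'][150:192,160:258],(735,315)[:2],interpolation=cv2.INTER_CUBIC)[:280]]))
```

```text
cell axis dir [ 0.97330602 -0.2295005  -0.00221807]
8 [array([229.6, 130.7]), array([223.6, 130.6]), array([217.6, 130.5])]
8 [array([183.5, 159.2]), array([179.8, 164. ]), array([176. , 168.7])]
12 [array([229.6, 131.5]), array([223.6, 131.5]), array([217.6, 131.4])]
12 [array([183.7, 159.5]), array([179.9, 164.2]), array([176.2, 169. ])]
side
126  63/ 86/ 62  56/ 80/ 49  54/ 79/ 49  58/ 80/ 51  55/ 78/ 48  57/ 80/ 50  51/ 71/ 45  84/ 92/ 91  51/ 52/ 52  33/ 33/ 31  34/ 33/ 33  51/ 54/ 54  65/ 71/ 73  99/ 86/ 63 114/ 95/ 65 125/ 98/ 69 122/ 94/ 67 113/ 88/ 61
127  60/ 81/ 61  52/ 77/ 46  57/ 79/ 49  58/ 80/ 52  57/ 81/ 49  57/ 80/ 52  57/ 80/ 48  96/108/102  53/ 56/ 55  33/ 31/ 32  31/ 32/ 31  68/ 72/ 72  66/ 73/ 76 108/ 86/ 64 114/ 90/ 63 110/ 86/ 62 111/ 87/ 62 113/ 89/ 64
128  50/ 78/ 52  53/ 78/ 49  56/ 80/ 50  56/ 80/ 50  56/ 79/ 51  56/ 79/ 49  54/ 79/ 47  93/106/ 99  52/ 56/ 53  32/ 31/ 29  32/ 30/ 29  67/ 71/ 72  76/ 83/ 85 109/ 87/ 68 111/ 86/ 59 111/ 86/ 61 110/ 86/ 59 108/ 83/ 59
129 144/100/ 52  81/ 81/ 47  52/ 77/ 47  54/ 78/ 50  56/ 78/ 49  55/ 78/ 48  54/ 77/ 46  91/1
[... 1613 characters left out ...]
7/ 66 111/ 87/ 61 112/ 86/ 59 112/ 86/ 58 112/ 86/ 61
137  55/ 76/ 48  55/ 75/ 47  57/ 78/ 49  59/ 79/ 49  58/ 78/ 48  58/ 78/ 50  62/ 82/ 52  58/ 81/ 50  59/ 82/ 52  58/ 81/ 51  45/ 56/ 37 108/ 88/ 67  73/ 58/ 42  96/ 83/ 69 112/ 88/ 65 107/ 85/ 64 118/ 96/ 73 120/ 95/ 70
side nestTop corners [[204.6, 153.5], [242.3, 154.1], [202.6, 162.6], [241.5, 163.2]] rim corners [[207.3, 152.1], [239.0, 152.6], [206.0, 158.4], [238.3, 158.9]] red [229.3 154.4] pins [209.1 154. ] [235.9 156.2]
top nestTop corners [[164.3, 183.5], [187.7, 154.2], [178.3, 193.6], [201.6, 164.0]] rim corners [[167.9, 181.7], [187.4, 157.2], [177.6, 188.8], [197.1, 164.1]] red [186.4 167.3] pins [174.  182.9] [193.2 164.1]
```

View pics/c4.png

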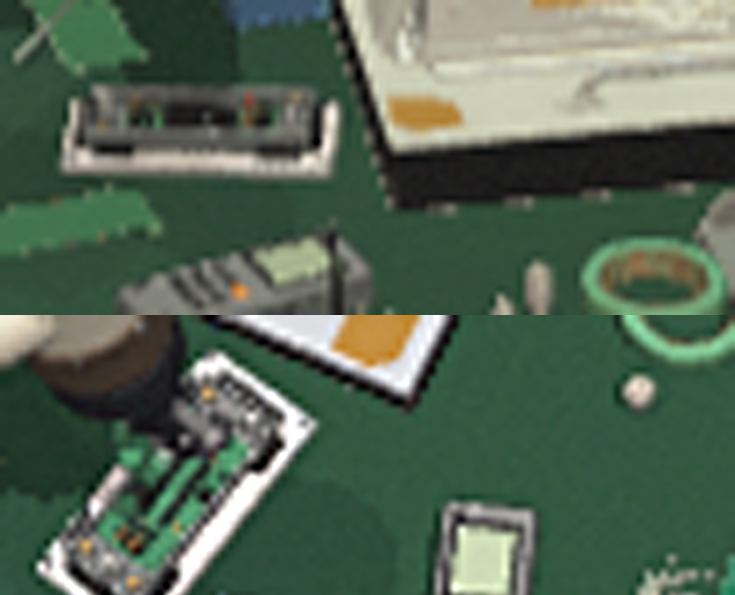

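Side view: the nest's near-bottom corners are at about px (203.5,163.9) and (241.7,164.3), and the far ones at (205.7,153.6) and (243.1,153.9). The red holder is visible in both. The cell's middle is at side column 222.8. Refining the lower half's centre from both views.

Run:
```python
from h import *
from scipy.optimize import least_squares
s=snap('side'); t0={**snap('top'),'color':cv2.imread('pics/top0.png')}
# red holder
for n,d,(x0,x1,y0,y1) in(('side',s,(224,236,149,160)),('top',t0,(181,193,162,173))):
    a=d['color'].astype(float); w=np.clip(a[...,2]-np.maximum(a[...,0],a[...,1])-15,0,None)
    m=np.zeros_like(w); m[y0:y1,x0:x1]=w[y0:y1,x0:x1]; ys,xs=np.indices(w.shape)
    c=(m*xs).sum()/m.sum(),(m*ys).sum()/m.sum(); print(n,'red',np.round(c,2),m.sum(),(m>20).sum(),onz(d,*c,28).round(1))
# nest silhouette, hull of light pixels in each view, vs hull of box 78x166xh
obs=[]
for n,d,(x0,x1,y0,y1) in(('side',s,(198,246,149,169)),('top',t0,(162,205,150,196))):
    a=d['color'].astype(int); ng=(a[...,2]>a[...,1]-12)&(a[...,1]>60)
    m=np.zeros(ng.shape,np.uint8); m[y0:y1,x0:x1]=ng[y0:y1,x0:x1]
    n_,l,st,c=cv2.connectedComponentsWithStats(m); k=1+np.argmax(st[1:,4]); ys,xs=np.nonzero(l==k)
    h=cv2.convexHull(np.c_[xs,ys].astype(np.int32))[:,0]; r=cv2.minAreaRect(h.astype(np.float32)); print(n,st[k],r)
    print(h.tolist())
```

```text
side red [230.   154.15] 100.0 2 [504.5 387.1  28. ]
top red [186.47 166.94] 435.0 6 [502.9 383.5  28. ]
side [204 152  40  14 401] ((223.50814819335938, 158.2887725830078), (39.009620666503906, 12.913529396057129), 2.2025983333587646)
[[243, 159], [242, 164], [241, 165], [230, 165], [204, 164], [204, 158], [205, 154], [208, 152], [228, 152], [239, 153], [242, 154], [243, 155]]
top [165 155  37  39 426] ((183.12692260742188, 173.765380859375), (17.80427360534668, 38.415138244628906), 37.87498474121094)
[[201, 165], [195, 173], [184, 187], [180, 192], [179, 193], [178, 193], [176, 192], [173, 190], [165, 184], [165, 183], [167, 180], [181, 162], [187, 155], [189, 155], [198, 161], [201, 164]]
```

Lower half centre is about (474.7,390.3), a compromise between the views (2 mm apart). The cell sits about 3.2 mm towards its green end from the TCP, and both views agree on that. Target TCP (477.8,389.6). Going to z 55 for a close look.

Run:
```python
from h import *
to(477.8,389.6,55,76.6)
```

```text
turn [-0.0003 -0.0026  0.0024] shift [ 3.   5.9 98. ] | at [479.6 383.2 153. ] yaw 76.74 w 10.5 gf 58.9 t 6.88 F [0.5 0.1 0.1]
```

Emit:
carry_out(
  motion=[
    [0, -0.0026, 0.0024, 3, 6, 40, -1],
    [0, -0.0026, 0.0024, 3, 6, 80, -1],
    [0, -0.0026, 0.0024, 3, 6, 98, -1],
    [0, -0.0026, 0.0024, 3, 6, 98, -1],
    [0, -0.0026, 0.0024, 3, 6, 98, -1],
  ],
)

```text
clock: 7.5
position: [478.3, 390.4, 55.6]
ee_rot: [0.116, 0.993, 0.0, 0.0]
contact_force: [0.5, 0.3, 0.4]
gripper_width: 10.5
grasp_force: 58.9
```

Run:
```python
from h import *
to(477.8,389.6,41,76.6)
s=snap('side');t=snap('top')
cv2.imwrite('pics/c5.png',np.hstack([cv2.resize(s['color'][130:170,200:250],(400,320),interpolation=cv2.INTER_CUBIC),cv2.resize(t['color'][152:192,160:210],(400,320),interpolation=cv2.INTER_CUBIC)]))
p=read_state()['position']
for c in(12,):
  ax=np.array([.973,-.232,0])
  for d in(s,t): print(c,[proj(d,p+np.array([0,0,-c])+(k*25-3.2)*ax).round(1) for k in(1,0,-1)])
```

```text
turn [0.0007 0.0009 0.0007] shift [ 0.3 -1.  14.6] | at [478.3 390.4  55.6] yaw 76.64 w 10.5 gf 58.9 t 7.5 F [0.5 0.3 0.4]
12 [array([228.8, 151.3]), array([223. , 151.2]), array([217.2, 151.1])]
12 [array([185.2, 166.5]), array([181.6, 171. ]), array([178.1, 175.5])]
```

View pics/c5.png

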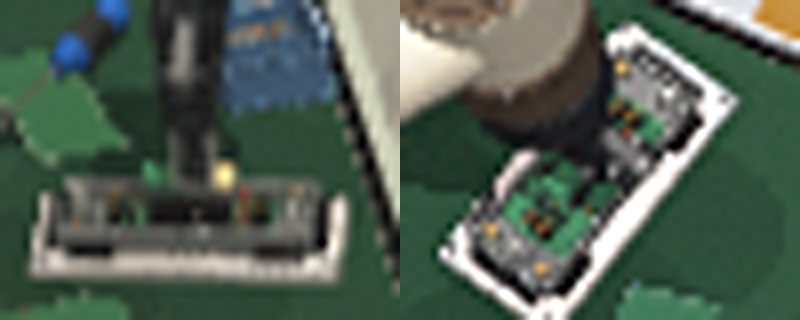

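The cell hangs above the cradle. In the side crop its ends are at 145 and 235 (middle 190); the red holder at 243 puts the cradle middle at about 189, so it's aligned to about 0.7 mm. Lowering.

Emit:
carry_out(
  motion=[
    [0, 0, 0, 0.5, -1, 7, -1],
    [0, 0, 0, 0.5, -1, 12, -1],
    [0, 0, 0, 0.5, -1, 14, -1],
    [0, 0, 0, 0.5, -1, 14, -1],
  ],
)

```text
clock: 8.1
position: [478.1, 390.9, 41.5]
ee_rot: [0.116, 0.993, 0.002, 0.001]
contact_force: [0.0, 3.8, 4.8]
gripper_width: 10.4
grasp_force: 59.4
```

Run:
```python
from h import *
to(477.8,389.6,40,76.6)
s=snap('side');a=s['color']
for y in range(148,158): print(y,' '.join('%3d/%3d/%3d'%tuple(a[y,x]) for x in range(214,234)))
```

```text
turn [0.0035 0.0022 0.0016] shift [-0.  -1.4  1.5] | at [478.1 390.9  41.5] yaw 76.69 w 10.4 gf 59.4 t 8.1 F [0.  3.8 4.8]
148  57/ 85/ 50  73/100/ 72  49/ 62/ 45  37/ 49/ 31  38/ 51/ 34  40/ 51/ 33  33/ 39/ 30  34/ 35/ 32  38/ 38/ 36  38/ 36/ 35  36/ 35/ 35  31/ 31/ 30  46/ 45/ 46  38/ 49/ 33  40/ 51/ 34  38/ 49/ 34  53/ 73/ 45  57/ 77/ 48  57/ 76/ 48  54/ 73/ 45
149  36/ 47/ 30  35/ 46/ 32  41/ 50/ 34  36/ 48/ 31  39/ 52/ 35  40/ 50/ 31  37/ 45/ 33  43/ 49/ 41  42/ 43/ 43  36/ 37/ 35  32/ 32/ 30  40/ 42/ 41  68/ 71/ 74  44/ 54/ 43  40/ 52/ 35  36/ 49/ 31  45/ 59/ 39  56/ 74/ 46  56/ 75/ 47  55/ 74/ 47
150  37/ 47/ 31  37/ 48/ 31  35/ 50/ 33  38/ 50/ 31  41/ 53/ 35  36/ 47/ 30  37/ 46/ 30  62/ 72/ 62  53/ 58/ 55  32/ 33/ 33  30/ 30/ 29  49/ 49/ 49  82/ 88/ 91  52/ 61/ 51  37/ 49/ 30  37/ 50/ 33  49/ 64/ 41  54/ 73/ 45  54/ 73/ 45  55/ 75/ 48
151  35/ 47/ 29  36/ 46/ 30  38/ 50/ 31  36/ 50/ 32  33/ 48/ 29  37/ 49/ 30  35/ 49/ 28  69/ 78/ 71  57/ 62/ 62  35/ 36/ 36  29/ 30/ 30  49/ 50/ 51  88/ 94/ 96  50/ 58/ 50  34/ 47/ 28  34/ 45/ 27  50/ 69/ 39  54/ 74/ 43  52/ 71/ 42  53/ 73/ 43
1
[... 762 characters left out ...]
/ 67/ 64  51/ 71/ 64  71/103/ 60  77/111/ 62  66/ 94/ 53  71/ 91/ 64  74/ 84/ 76  72/ 78/ 77  69/ 74/ 75  70/ 74/ 74 110/129/131 137/197/219 144/212/232  86/122/121  54/ 69/ 89  53/ 76/ 77  36/ 51/ 59  49/ 64/ 50
156  35/ 41/ 46  36/ 43/ 36  47/ 51/ 47  65/ 96/ 70  53/ 70/ 50  47/ 63/ 43  48/ 64/ 41  39/ 56/ 35  51/ 59/ 52  59/ 66/ 65  59/ 65/ 64  60/ 65/ 63  69/ 81/ 80  81/115/131  84/122/139  61/ 86/ 89  51/ 68/ 87  44/ 62/ 64  31/ 41/ 47  42/ 53/ 39
157  19/ 18/ 20  51/ 70/ 43  33/ 40/ 29  75/109/ 69  42/ 55/ 42  27/ 25/ 31  23/ 22/ 25  18/ 18/ 20  19/ 20/ 21  15/ 15/ 16  14/ 17/ 17  16/ 17/ 13  21/ 25/ 26  27/ 31/ 34  33/ 39/ 35  40/ 54/ 60  52/ 69/ 96  34/ 43/ 49  18/ 18/ 17  37/ 48/ 29
```

Contact at z 41.5, the seated height (same TCP-to-cell distance as on the bench), with a slight sideways push. Easing that off, releasing and rising.

Emit:
carry_out(
  motion=[
    [0, 0, 0, 0, 1.5, 0, -1],
    [0, 0, 0, 0, 1.5, 0, -0.6],
    [0, 0, 0, 0, 1.5, 0, -0.4],
    [0, 0, 0, 0, 1.5, 0, -0.2],
    [0, 0, 0, 0, 1.5, 0, -0.2],
  ],
)

```text
clock: 8.78
position: [476.7, 389.6, 39.4]
ee_rot: [0.117, 0.993, -0.002, -0.001]
contact_force: [0.4, 0.2, -0.1]
gripper_width: 34.5
grasp_force: 0.0
```

Emit:
carry_out(
  motion=[
    [0, 0, 0, 0, 0, -30, -0.2],
    [0, 0, 0, 0, 0, -80, 0],
    [0, 0, 0, 0, 0, -140, 0.5],
    [0, 0, 0, 0, 0, -200, 1],
    [0, 0, 0, 0, 0, -200, 1],
  ],
)

```text
clock: 9.4
position: [479.1, 392.2, 246.4]
ee_rot: [0.116, 0.993, 0.004, 0.003]
contact_force: [-0.2, 0.4, -1.2]
gripper_width: 85.7
grasp_force: 0.0
```

Run:
```python
from h import *
to(471,195.5,100,106.8)
s=snap('side')
a=s['color']
for y in range(150,160): print(y,' '.join('%3d/%3d/%3d'%tuple(a[y,x]) for x in range(214,234)))
```

```text
turn [ 0.0072  0.0076 -0.5262] shift [ -36.7 -194.6  144.9] | at [479.1 392.2 246.4] yaw 76.65 w 85.7 gf 0.0 t 9.4 F [-0.2  0.4 -1.2]
150  56/ 74/ 46  39/ 51/ 33  36/ 48/ 31  42/ 52/ 36  39/ 49/ 32  37/ 48/ 31  40/ 51/ 35  37/ 49/ 34  34/ 47/ 29  48/ 63/ 42  56/ 75/ 46  57/ 76/ 49  58/ 79/ 50  58/ 79/ 49  60/ 82/ 53  56/ 78/ 49  59/ 80/ 49  59/ 79/ 50  58/ 79/ 49  57/ 79/ 49
151  56/ 76/ 46  48/ 66/ 40  40/ 54/ 34  37/ 51/ 32  38/ 50/ 32  37/ 48/ 32  36/ 48/ 28  36/ 48/ 31  34/ 47/ 29  53/ 69/ 44  54/ 73/ 45  52/ 73/ 45  57/ 77/ 47  56/ 77/ 45  55/ 76/ 45  56/ 78/ 46  57/ 78/ 46  54/ 78/ 45  53/ 76/ 44  53/ 76/ 44
152  79/ 87/ 78  81/ 90/ 84  66/ 72/ 68  63/ 69/ 66  54/ 58/ 56  50/ 53/ 51  67/ 70/ 71  69/ 71/ 73  72/ 77/ 77  78/ 87/ 79  81/ 91/ 83  80/ 92/ 82  78/ 87/ 78  87/ 98/ 86  84/ 93/ 80  88/ 99/ 86  92/105/ 91  92/106/ 93  94/108/ 96  94/107/ 96
153  81/ 97/105  84/ 89/ 93  66/ 68/ 69  65/ 72/ 68  90/123/ 77  92/128/ 79 100/133/ 88 100/134/ 89 103/139/ 91  99/130/ 88 101/132/ 90  96/126/ 86 102/139/106 151/205/209 151/214/223 105/130/126  84/ 91/130  96/104/109  98/106/101 10
[... 773 characters left out ...]
/ 44/ 31  85/122/ 76  45/ 61/ 43  26/ 25/ 30  24/ 24/ 29  24/ 23/ 27  23/ 22/ 27  20/ 17/ 21  57/ 55/ 58  32/ 32/ 33  23/ 24/ 28  24/ 28/ 32  33/ 38/ 33  44/ 58/ 65  47/ 65/ 94  36/ 43/ 50  16/ 16/ 15  36/ 47/ 30
158  84/ 90/ 91  79/ 93/ 82  75/ 81/ 81  91/110/ 88  81/ 88/ 83  71/ 75/ 76  76/ 82/ 83  73/ 77/ 77  76/ 81/ 82  82/ 88/ 88  88/ 94/ 94 116/120/119  80/ 83/ 84  66/ 70/ 71  71/ 74/ 74  82/ 94/ 88  95/110/109  83/ 89/ 87  81/ 84/ 85  94/109/ 96
159  93/ 99/ 99  85/ 91/ 91  88/ 93/ 93  87/ 93/ 92  88/ 93/ 93  87/ 92/ 93  90/ 96/ 95  87/ 93/ 92  91/ 95/ 97  92/ 99/ 98  97/103/103 115/120/120  90/ 94/ 94  81/ 86/ 86  83/ 89/ 89  91/ 99/ 93 101/111/102  93/ 99/ 97  90/ 96/ 96 101/112/105
```

The cell lies level between the holders (side columns 218–229, rows 153–155 uniform), positive end against the red one at column 230. On to the upper half at about (470,194.5).

Emit:
carry_out(
  motion=[
    [0, 0, -0.12, -9, -48, 0, 1],
    [0, 0, -0.25, -18, -97, 0, 1],
    [0, 0, -0.37, -27, -146, 30, 1],
    [0, 0, -0.5, -37, -195, 80, 1],
    [0, 0, -0.526, -37, -195, 130, 1],
  ],
)

```text
clock: 10.07
position: [466.9, 189.1, 108.8]
ee_rot: [-0.145, 0.989, -0.001, -0.001]
contact_force: [1.8, 0.8, -0.2]
gripper_width: 85.7
grasp_force: 0.0
```

Emit:
carry_out(
  motion=[
    [0, 0, 0, 0, 0, 15, 1],
    [0, 0, 0, 0, 0, 15, 1],
    [0, 0, 0, 0, 0, 15, 1],
  ],
)

```text
clock: 10.45
position: [468.1, 192.1, 95.4]
ee_rot: [-0.146, 0.989, -0.001, -0.001]
contact_force: [-0.1, -1.0, 0.0]
gripper_width: 85.5
grasp_force: 0.0
```

Run:
```python
from h import *
to(470.1,194.5,14,106.8)
s=snap('side');t=snap('top')
t0=cv2.imread('pics/top0.png')
p=[470.1,194.5]
Y=np.array([np.cos(np.radians(16.8)),np.sin(np.radians(16.8))]);X=np.array([Y[1],-Y[0]])
for n,d in(('s',s),('t',t)): print(n,[proj(d,[*(p+x*X+y*Y),26]).round(1).tolist() for x in(-27,27) for y in(-69,69)])
a=np.vstack([cv2.resize(s['color'][150:205,195:255],(480,440),interpolation=cv2.INTER_CUBIC)])
b=cv2.resize(t['color'][165:220,200:240],(320,440),interpolation=cv2.INTER_CUBIC)
cv2.imwrite('pics/c6.png',np.hstack([a,b]))
```

```text
turn [-0.0015 -0.0016 -0.0005] shift [-2.7  1.8 81.4] | at [468.1 192.1  95.4] yaw 106.77 w 85.5 gf 0.0 t 10.45 F [-0.1 -1.   0. ]
s [[210.8, 180.5], [241.8, 171.7], [216.6, 187.2], [248.1, 178.0]]
t [[214.9, 204.8], [218.8, 174.0], [227.4, 206.0], [231.1, 175.1]]
```

View pics/c6.png

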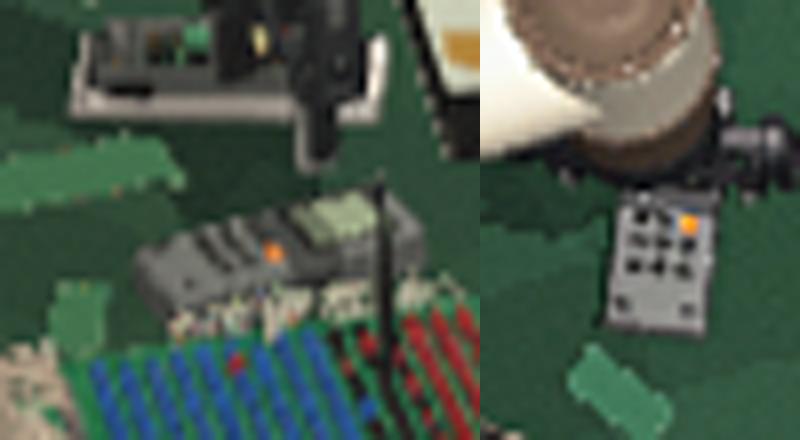

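Side: the upper half's top corners are at about (211.6,181.4), (243,172.9) and (247,178.9), within 1 px of predicted. Top: its keys end sits squarely below the gripper. Descending to grip.

Emit:
carry_out(
  motion=[
    [0, 0, 0, -2.5, 2, 40, 1],
    [0, 0, 0, -2.5, 2, 70, 1],
    [0, 0, 0, -2.5, 2, 81, 1],
    [0, 0, 0, -2.5, 2, 81, 1],
    [0, 0, 0, -2.5, 2, 81, 1],
  ],
)

```text
clock: 11.18
position: [470.5, 195.1, 15.5]
ee_rot: [-0.146, 0.989, -0.0, 0.0]
contact_force: [0.1, 0.4, -0.0]
gripper_width: 85.2
grasp_force: 0.0
```

Emit:
carry_out(
  motion=[
    [0, 0, 0, 0, 0, 0, -1],
    [0, 0, 0, 0, 0, 0, -1],
    [0, 0, 0, 0, 0, 0, -1],
    [0, 0, 0, 0, 0, 0, -1],
    [0, 0, 0, 0, 0, 0, -1],
  ],
)

```text
clock: 11.8
position: [470.2, 194.9, 15.3]
ee_rot: [-0.146, 0.989, -0.0, 0.0]
contact_force: [-1.9, -0.0, 6.2]
gripper_width: 53.2
grasp_force: 64.0
```

Run:
```python
from h import *
to(470.1,194.5,14,106.8)
```

```text
turn [-0.0009  0.     -0.0003] shift [ 0.2 -0.3  1.3] | at [470.2 194.9  15.3] yaw 106.78 w 53.2 gf 64.0 t 11.8 F [-1.9 -0.   6.2]
```

Gripped at 53 mm, and the yaw matches. The closed TCP height will be about 39.3. Lifting and going to the lower half.

Emit:
carry_out(
  motion=[
    [0, 0, 0, 0, 0, -30, -1],
    [0, 0, 0, 0, 0, -70, -1],
    [0, 0, 0, 0, 0, -110, -1],
    [0, 0, 0, 0, 0, -110, -1],
  ],
)

```text
clock: 12.3
position: [471.3, 195.8, 127.5]
ee_rot: [-0.146, 0.989, 0.001, 0.003]
contact_force: [-0.3, 0.1, -2.9]
gripper_width: 53.2
grasp_force: 63.8
```

Run:
```python
from h import *
to(474.5,391.2,110,76.6)
```

```text
turn [0.0027 0.0049 0.5266] shift [-59.3 186.2  18. ] | at [471.3 195.8 127.5] yaw 106.77 w 53.2 gf 63.8 t 12.3 F [-0.3  0.1 -2.9]
```

Emit:
carry_out(
  motion=[
    [0, 0, 0.1, -12, 37, 0, -1],
    [0, 0, 0.2, -24, 75, 0, -1],
    [0, 0, 0.3, -36, 112, 0, -1],
    [0, 0, 0.42, -48, 150, 0, -1],
    [0, 0, 0.527, -59, 186, 10, -1],
  ],
)

```text
clock: 12.92
position: [472.2, 390.7, 112.8]
ee_rot: [0.119, 0.993, -0.001, -0.001]
contact_force: [-0.2, 0.4, -1.9]
gripper_width: 53.2
grasp_force: 63.7
```

Emit:
carry_out(
  motion=[
    [0, 0, 0, 0, 0, 5, -1],
    [0, 0, 0, 0, 0, 8, -1],
    [0, 0, 0, 0, 0, 8, -1],
    [0, 0, 0, 0, 0, 8, -1],
  ],
)

```text
clock: 13.42
position: [472.8, 388.9, 106.2]
ee_rot: [0.117, 0.993, -0.001, -0.0]
contact_force: [-0.2, 0.3, -1.3]
gripper_width: 52.7
grasp_force: 63.7
```

Run:
```python
from h import *
to(474.5,391.2,75,76.6)
s=snap('side');t=snap('top'); q=read_state(); p=q['position'];r=R.from_quat(q['ee_rot'])
Y=-r.apply([1,0,0]);X=-r.apply([0,1,0]);print('Y',Y,'X',X)
for n,d in(('s',s),('t',t)): 
  print(n,'upper rim',[proj(d,p+x*X+y*Y+[0,0,-15.3]).round(1).tolist() for x in(-27,27) for y in(-69,69)],'top',[proj(d,p+x*X+y*Y+[0,0,10.7]).round(1).tolist() for x in(-27,27) for y in(-69,69)])
a=cv2.resize(s['color'][125:172,195:253],(400,324),interpolation=cv2.INTER_CUBIC)
b=cv2.resize(t['color'][150:197,155:213],(400,324),interpolation=cv2.INTER_CUBIC)
cv2.imwrite('pics/c7.png',np.hstack([a,b])); np.savez('lk.npz',s=s['color'],t=t['color'])
```

```text
turn [-0.0019 -0.0007 -0.0015] shift [-1.1  2.7 31.2] | at [472.8 388.9 106.2] yaw 76.52 w 52.7 gf 63.7 t 13.43 F [-0.2  0.3 -1.3]
Y [ 9.72462022e-01 -2.33060789e-01 -5.32879949e-04] X [-0.23305982 -0.97246131  0.00145817]
s upper rim [[206.6, 138.4], [238.8, 138.9], [205.1, 144.5], [238.1, 145.0]] top [[206.3, 132.9], [238.7, 133.5], [204.8, 138.9], [238.0, 139.5]]
t upper rim [[164.8, 177.7], [185.1, 152.4], [174.8, 185.0], [195.0, 159.5]] top [[163.5, 176.1], [184.1, 150.5], [173.7, 183.5], [194.2, 157.7]]
```

View pics/c7.png

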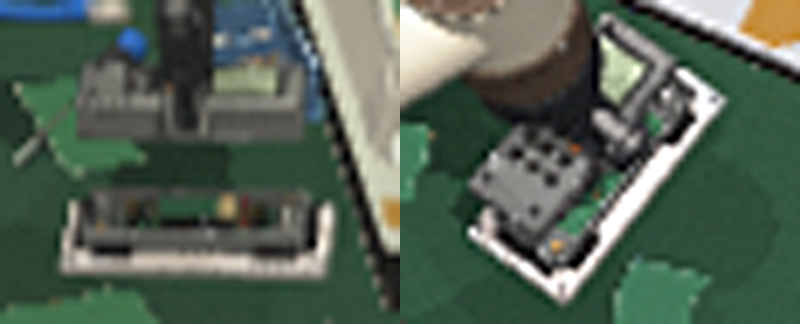

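Side: the upper half hangs level over the tray, its near rim from crop 80 to 303 (middle 191.5) against the nest's about 62 to 325 (middle 193.5). Top: orientation is right, with the display at the red-holder end. One numeric edge check along the length.

Run:
```python
from h import *
s=snap('side'); a=s['color'].astype(float); q=read_state();p=q['position'];r=R.from_quat(q['ee_rot']);Y=-r.apply([1,0,0]);X=-r.apply([0,1,0])
m=a[...,2]/a[...,1]   # grey ~1, green mat ~0.62
for y in list(range(138,147))+list(range(154,167)):
    row=m[y,196:252]; x=np.arange(196,252); k=np.nonzero(row>0.82)[0]
    k=k[(x[k]>200)&(x[k]<246)]
    if len(k)<2: continue
    def edge(i,j): return x[i]+(0.82-row[i])/(row[j]-row[i])*(x[j]-x[i]) if row[j]!=row[i] else x[i]
    print(y,round(edge(k[0]-1,k[0]),2),round(edge(k[-1]+1,k[-1]),2), round((edge(k[0]-1,k[0])+edge(k[-1]+1,k[-1]))/2,2))
print('pred upper near rim mid',[proj(s,p+27*X+k*69*Y+[0,0,z]).round(2).tolist() for z in(-15,-5) for k in(-1,1)])
L=np.array([474.5,391.2,0])
print('pred nest near',[proj(s,L+39*X+k*83*Y+[0,0,z]).round(2).tolist() for z in(0,10) for k in(-1,1)])
```

```text
138 205.7 233.85 219.77
139 205.52 208.3 206.91
140 205.48 263.58 234.53
141 205.68 283.01 244.34
142 205.74 284.04 244.89
143 205.75 -10.44 97.65
144 197.15 183.96 190.55
145 201.74 257.29 229.52
146 242.55 249.25 245.9
154 204.53 242.77 223.65
155 204.53 243.3 223.91
156 204.56 243.37 223.96
157 204.32 243.37 223.84
158 203.59 243.32 223.45
159 203.55 243.26 223.4
160 203.5 243.21 223.36
161 203.36 242.8 223.08
162 203.07 242.58 222.82
163 202.78 242.44 222.61
164 202.96 242.37 222.66
165 225.62 241.68 233.65
pred upper near rim mid [[205.14, 144.39], [238.12, 144.95], [205.01, 142.28], [238.08, 142.83]]
pred nest near [[203.06, 164.3], [241.85, 164.99], [202.93, 162.28], [241.83, 162.97]]
```

Emit:
carry_out(
  motion=[
    [0, 0, 0, -0.7, 2.3, 20, -1],
    [0, 0, 0, -0.7, 2.3, 40, -1],
    [0, 0, 0, -0.7, 2.3, 49, -1],
    [0, 0, 0, -0.7, 2.3, 49, -1],
    [0, 0, 0, -0.7, 2.3, 49, -1],
  ],
)

```text
clock: 14.2
position: [474.3, 392.1, 57.8]
ee_rot: [0.117, 0.993, -0.0, 0.0]
contact_force: [0.2, -1.0, -1.7]
gripper_width: 53.0
grasp_force: 63.8
```

Run:
```python
from h import *
to(474,391,50,76.6)
```

```text
turn [-0.0006  0.0001 -0.0005] shift [ 0.  -1.2  7.8] | at [474.3 392.1  57.8] yaw 76.57 w 53.0 gf 63.8 t 14.2 F [ 0.2 -1.  -1.7]
```

Emit:
carry_out(
  motion=[
    [0, 0, 0, 0, -0.6, 3, -1],
    [0, 0, 0, 0, -0.6, 6, -1],
    [0, 0, 0, 0, -0.6, 9, -1],
    [0, 0, 0, 0, -0.6, 9, -1],
  ],
)

```text
clock: 14.7
position: [473.6, 391.0, 47.6]
ee_rot: [0.117, 0.993, -0.001, -0.001]
contact_force: [-0.1, -0.1, -1.1]
gripper_width: 53.2
grasp_force: 63.8
```

Run:
```python
from h import *
to(474,391,46,76.6); print(read_state()['wrist_torque'])
```

```text
turn [-0.0024 -0.0009 -0.0007] shift [-0.4  0.1  1.6] | at [473.6 391.   47.6] yaw 76.56 w 53.2 gf 63.8 t 14.7 F [-0.1 -0.1 -1.1]
[ 0.05765845 -0.00414824 -0.06967896]
```

No contact with the noses already inside the holes. Lowering further to just above the springs.

Emit:
carry_out(
  motion=[
    [0, 0, 0, 0, 0, 2, -1],
    [0, 0, 0, 0, 0, 4, -1],
    [0, 0, 0, 0, 0, 4, -1],
    [0, 0, 0, 0, 0, 4, -1],
  ],
)

```text
clock: 15.2
position: [473.7, 391.2, 43.9]
ee_rot: [0.117, 0.993, -0.001, -0.0]
contact_force: [0.3, 0.4, -1.2]
gripper_width: 52.7
grasp_force: 63.8
```

Run:
```python
from h import *
to(474,391,39.3,76.6); print(read_state()['wrist_torque'])
```

```text
turn [-0.0018 -0.0007 -0.0007] shift [-0.3 -0.1  4.6] | at [473.7 391.2  43.9] yaw 76.56 w 52.7 gf 63.8 t 15.2 F [ 0.3  0.4 -1.2]
[ 0.20542434 -0.04848105  0.06082928]
```

Emit:
carry_out(
  motion=[
    [0, 0, 0, 0, 0, 2, -1],
    [0, 0, 0, 0, 0, 4, -1],
    [0, 0, 0, 0, 0, 6, -1],
    [0, 0, 0, 0, 0, 6, -1],
    [0, 0, 0, 0, 0, 6, -1],
  ],
)

```text
clock: 15.82
position: [473.8, 391.2, 40.0]
ee_rot: [0.117, 0.993, -0.001, -0.0]
contact_force: [-3.5, -1.4, 9.5]
gripper_width: 52.6
grasp_force: 65.0
```

Run:
```python
from h import *
to(474,391,39.3,76.6); print(read_state()['wrist_torque'])
```

```text
turn [-0.0015  0.     -0.0003] shift [-0.2 -0.2  0.7] | at [473.8 391.2  40. ] yaw 76.58 w 52.6 gf 65.0 t 15.82 F [-3.5 -1.4  9.5]
[-0.40099839  1.02447901 -0.03362034]
```

Emit:
carry_out(
  motion=[
    [0, 0, 0, 0, 0, 2, -1],
    [0, 0, 0, 0, 0, 4, -1],
    [0, 0, 0, 0, 0, 5, -1],
    [0, 0, 0, 0, 0, 5, -1],
    [0, 0, 0, 0, 0, 5, -1],
  ],
)

```text
clock: 16.45
position: [473.8, 391.3, 39.3]
ee_rot: [0.116, 0.993, -0.001, 0.0]
contact_force: [-10.2, -5.3, 30.2]
gripper_width: 52.8
grasp_force: 67.5
```

Run:
```python
from h import *
to(474,391,39.3,76.6); print(read_state()['wrist_torque'])
```

```text
turn [-0.0011  0.001   0.0005] shift [-0.3 -0.3 -0. ] | at [473.8 391.3  39.3] yaw 76.63 w 52.8 gf 67.5 t 16.45 F [-10.2  -5.3  30.2]
[-1.61976674  3.05903169 -0.18974022]
```

The force rose to 30 N with under 1 mm of travel, and the TCP stopped at 39.3, exactly the predicted closed height. As a last check, I'll see whether both ends of the cover came down equally, against the hanging picture.

Run:
```python
from h import *
o=np.load('lk.npz')['s']; s=snap('side'); n=s['color']; q=read_state(); p1=q['position']; p0=np.array([472.8,388.9,106.2])
r=R.from_quat(q['ee_rot']);Y=-r.apply([1,0,0]);X=-r.apply([0,1,0]); U=8
up=lambda i:cv2.resize(i,None,fx=U,fy=U,interpolation=cv2.INTER_CUBIC)
for k in(-1,1):
    f=27*X+k*48*Y+[0,0,-4]; a=proj(s,p0+f); b=proj(s,p1+f)
    h=(8,4); c=np.round(a).astype(int); T=up(o)[(c[1]-h[1])*U:(c[1]+h[1])*U,(c[0]-h[0])*U:(c[0]+h[0])*U]
    e=np.round(b).astype(int); W=up(n)[(e[1]-h[1]-4)*U:(e[1]+h[1]+4)*U,(e[0]-h[0]-4)*U:(e[0]+h[0]+4)*U]
    m=cv2.matchTemplate(W,T,cv2.TM_CCOEFF_NORMED); _,v,_,l=cv2.minMaxLoc(m)
    sh=np.array(l)/U-4+e-c; print(k,'score',round(v,3),'shift',sh,'pred',(b-a).round(2))
print(q['contact_force'],p1)
```

```text
-1 score 0.478 shift [ 1.5  13.75] pred [ 0.93 13.64]
1 score 0.623 shift [ 0.    14.125] pred [ 0.46 13.65]
[-9.57252428 -6.22987233 30.25865611] [473.79286634 391.27201722  39.27777122]
```

Both ends dropped by the predicted amount (13.75 and 14.1 px against 13.65), the press is steady at 30 N and the TCP is at the closed height. Handing in.

```bash
python3 -c "
from h import *
print(job_done())"
```

```text
the job is handed in; nothing more can be done
None
```

I put the cell in the cradle with its positive end at the red holder and fitted the upper half over the dowel pins. I handed the job in with the arm still holding it shut at about 30 N. The stop height matches a closed seam, but the image check that both ends were level was weak, and no verdict was returned.

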